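# Weigh out chocolate to the butter by sliding blocks onto a spring scale

## Robot

A 7-joint arm with a two-finger parallel gripper is mounted at the origin on the work surface. World frame = base frame: x ahead of the robot, y to its left, z up, the work surface at z = 0. Lengths are in m, angles in degrees, forces in N, time in s.
With the tool pointing down it reaches from about 0.35 to 0.775 m from the base axis. Payload 3.1 kg.
Tool frame: the origin (TCP) lies midway between the tips of the shut fingers; the grasp point (between the pads) lies 19 mm behind it; z points along the fingers, y is the line along which they close (so a half turn about z gives the same grasp; the last joint's range is limited). The gripper opens to 85 mm and grips with 20 to 120 N. Pads are 22 mm wide; open, the fingers measure 114 mm over their backs; the gripper's body (76 mm by 85 mm) begins 54 mm behind the grasp point. The pads swing forward as they close: fully open they stand 13 mm farther back than shut.
Start: joints at [-79.567, 17.813, 0.802, 86.603, -0.252, 75.585, -1.558], TCP at [0.122, 0.536, 0.231] pointing down, gripper open.
Joint ranges: [-154.91, 154.91], [-16.99, 109.72], [-72.82, 74.43], [7.12, 147.25], [-82.49, 262.49], [11.32, 116.49], [-174.64, 174.64]. Speed limits (degrees/s): [159.86, 159.86, 180, 180, 180, 180, 180].

## Interface

Orientations are given as a 3x3 rotation matrix whose columns are the frame's x, y, z axes.
In Python, from cell import get_obs, get_image, hand_in gives the robot as it stands.
- The arm moves only by the tool send_rows, never from a script. Its argument "moves" is a list of rows, each a list of 5 numbers: the opening, from 0 (shut) to 1 (fully open), then the shift along the tool's x, y, z in units of 0.03 m (1.0 is 0.03 m), then the turn about the tool's z in units of 6 degrees (1.0 is 6 degrees). A call has 1 to 20 rows; each row shifts and turns the commanded pose from where the row before left it, along the tool's axes as they then stand; what a row does not reach is not made up. A row lasts 1/12 s, in which the tool goes at most 41.7 mm and 7.16 degrees, less where a joint would pass 70% of its speed; a pose out of reach is approached as far as the arm can. A call with a number of a shift or a turn outside -1 to 1 is refused whole. A call with a gripper value outside its range is refused whole. The fingers move at their own pace and stop on an object; "force" is the grip in N (left out, the last holds). Time passes only in rows, so rows that do not move let the fingers close. It gives the time, the measured TCP pose, the force, the opening and the grip force at its end, in the units of the state.
- get_obs(): the state, without advancing time (a new reading comes with each control period).
- get_image(name): name is "scene" or "top" or "wrist"; returns a dict with "pixels" (400x640x3 uint8, red, green, blue), "fx", "fy", "cx", "cy" (pixels), "k1" (the pictures are not rectified: a ray, as slopes to the right and down, at radius r is drawn at 1 + k1 r^2 times it, then the intrinsics apply), "view" (4x4, takes a point from world to camera coordinates); the wrist camera has in their place "hand_eye" (4x4, takes a point from camera to tool coordinates, whose origin is the TCP and whose axes are the flange's). Camera axes: x right, y up, looking along -z (the intrinsics and any distortion apply to the point x, -y, -z); pixel columns grow to the right and rows downward; lengths in m; the calibration is good to about 2 mm. A picture is of the moment at which its call begins: read the wrist's pose just before it. There is no depth.
- hand_in(): hands the job in; it is judged then, once.
The state is a dict: "time_s": time; "joint_positions": joint angles; "qd": joint speeds; "effort": joint torques, N m; "tool_pos": TCP position; "tcp_rot": TCP orientation; "force": force on the tool from outside, world axes, zero at the start; "wrist_torque": the same for the moment, N m; "opening": finger opening in m; "grasp_force": force on a finger pad.
Only numpy, scipy, OpenCV 4.12 (cv2) and the standard library are available. Lean on these libraries where they do the work, as an engineer would, in place of code of your own. Each camera call takes 0.05 s, during which the arm holds its last target. There are 200 camera calls.

## Task

The butter is already on the kitchen scale in its dish: slide chocolate blocks from the board onto the pan until the dial needle comes to rest between the two raised pips. Slide the blocks, do not lift them; each must end lying flat, wholly on the pan or wholly on the board, and let go. Leave the butter dish where it stands on the pan and do not disturb the mould, loaf tins or rolling pin.

Things in the scene. Friction and masses are not known exactly. Their poses are not given: they have to be found in the camera images.
- pan: Sprung dark steel scale pan, 260 (x) x 240 (y) mm, origin at the centre of its upper face. Rims 5 mm thick, 7 mm high along both x edges and the +y edge; the -y edge, beside the board, is open. It sinks level on a spring, 9.81 mm per kg (1000 N/m), stop at 20 mm; empty it is 2 mm above the board's top, with the dish alone 3 to 7 mm below it.
- needle (a joint): Dial needle angle in rad, geared to the pan: 0 with the pan empty, growing 2.943 rad per kg on the pan (300 rad per m sunk). 0 points down the dial's slope, towards +x; it grows clockwise as seen facing the dial. Two raised pips stand at 2.74 and 3.26 rad, the clear space between them is 2.81 to 3.19, its middle 3.00.
- needle_tip (a point): Tip of the black needle, 40 mm from its axis. The round white dial (126 mm across) leans back 45 degrees at the +x side of the scale; two dark steel pips, 7 mm thick, stand on its upper part 48 mm from its axis.
- board: Wooden stand, 310 (x) x 360 (y) mm, flat top 70 mm above the counter; origin on the counter below its centre. Fixed, like the scale. Its +y edge runs 5 mm from the pan's open -y edge; the axes of board and pan are parallel, and their centres share one line along y (pan centre 305 mm from board centre).
- dish: White ceramic butter dish with its lid on and butter inside, one piece, 120 (x) x 80 (y) mm, 74 mm high with the knob; origin under its centre. It stands on the far (+y) half of the pan, leaving at least 115 mm of pan depth free at the open edge. Between 540 and 860 g, unknown.
- mould: Small aluminium mould standing on the board near the edge by the pan, between the blocks and the pan: centre 27 to 32 mm from that edge; 40 mm across the top, 32 at the foot, 45 mm high; origin under its centre. Blocks must go round it.
- tin1: Open aluminium loaf tin, 210 (x) x 100 (y) x 62 mm high, standing on the counter on the -y side of the board; origin under its centre.
- pin: Wooden rolling pin lying on the counter on the +y side of the scale, along its x axis; barrel 240 mm long and 54 mm thick, 390 mm over the handles; origin under its centre.
- choc_small: The smallest of three bare chocolate blocks, 30 wide (x) x 60 long (y) x 34 mm high, about 80 g (to 2 percent), lying flat on the board with its length roughly towards the pan; origin at the centre of its underside. Pushed at one end near the board with two spread fingertips it slides and keeps straight.
- choc_medium: The middle-sized of three bare chocolate blocks, 46 wide (x) x 80 long (y) x 34 mm high, about 160 g (to 2 percent), lying flat on the board with its length roughly towards the pan; origin at the centre of its underside. Pushed at one end near the board with two spread fingertips it slides and keeps straight.
- choc_large: The largest of three bare chocolate blocks, 75 wide (x) x 98 long (y) x 34 mm high, about 320 g (to 2 percent), lying flat on the board with its length roughly towards the pan; origin at the centre of its underside. Pushed at one end near the board with two spread fingertips it slides and keeps straight.
There are look-alikes about, which are no part of the job. What is shaped like the choc_medium but turquoise is not meant.

How it is judged (in metres and radians):
At the end, for the whole second after the job is handed in: The needle rests between the pips (2.82 to 3.18 rad); every chocolate block lies flat (within 0.08 rad) and still, either on the pan alone or on the board alone; the butter dish stands upright on the pan within 30 mm of where it was (value of joint needle between 2.82 and 3.18 rad and velocity of joint needle between -0.1 and 0.1 rad/s and angle between each of choc_small, choc_medium, choc_large, dish's own z axis and vertical below 0.08 rad and linear speed of each of choc_small, choc_medium, choc_large below 0.02 m/s and ((contact force between choc_small and board below 0.05 N and z of choc_small in the frame of pan between -0.004 and 0.006 m and x of choc_small in the frame of pan between -0.13 and 0.13 m and y of choc_small in the frame of pan between -0.12 and 0.12 m) or (contact force between choc_small and pan below 0.05 N and height (world z) of choc_small between 0.066 and 0.076 m)) and ((contact force between choc_medium and board below 0.05 N and z of choc_medium in the frame of pan between -0.004 and 0.006 m and x of choc_medium in the frame of pan between -0.13 and 0.13 m and y of choc_medium in the frame of pan between -0.12 and 0.12 m) or (contact force between choc_medium and pan below 0.05 N and height (world z) of choc_medium between 0.066 and 0.076 m)) and ((contact force between choc_large and board below 0.05 N and z of choc_large in the frame of pan between -0.004 and 0.006 m and x of choc_large in the frame of pan between -0.13 and 0.13 m and y of choc_large in the frame of pan between -0.12 and 0.12 m) or (contact force between choc_large and pan below 0.05 N and height (world z) of choc_large between 0.066 and 0.076 m)) and distance of dish from where it was at the start of the episode below 0.03 m); the robot touches nothing.
It fails at once if a chocolate block raised more than 25 mm above the board's top (height (world z) of any of choc_small, choc_medium, choc_large above 0.095 m).
It fails at once if butter dish shifted more than 30 mm or tipped (distance of dish from where it was at the start of the episode above 0.03 m or angle between dish's own z axis and vertical above 0.3 rad).
It fails at once if the mould, the near loaf tin or the rolling pin shifted more than 20 mm or tipped (distance of any of mould, tin1, pin from where it was at the start of the episode above 0.02 m or angle between any of mould, tin1, pin's own z axis and vertical above 0.4 rad).
It also fails if it takes over 72 s, if anything falls off the work surface, if the arm or the gripper's body presses on something with over 40 N, if the wrist force passes 120 N, or if a joint passes its speed limit or range.

## Working session

There is one attempt and no reset: what is moved stays moved. The work goes in short steps, Python scripts to look and compute and a tool call to move; the robot and the scene stay as the last step left them, time stands still between calls to the robot, and variables do not carry over. Pictures are saved under pics/ and viewed, at most 10 in all, crops included, and the job is handed in when it is done.

Besides the shell and the picture viewer there is one more tool, called after "Emit:" by a JSON object that holds its "api" and its "payload", one argument or row to a line. send_rows: Moves the arm, as the interface text tells. Its arguments: {"type":"object","properties":{"moves":{"type":"array"},"force":{"type":"number"}},"required":["moves"]}

```bash
mkdir -p pics; cat > h.py <<'E'
import numpy as np, cv2
from cell import get_obs, get_image
def snap(n,f):
    o=get_obs(); im=get_image(n); cv2.imwrite('pics/'+f,im['pixels'][:,:,::-1]); 
    np.save('pics/'+f+'.npy',{'im':im,'o':o},allow_pickle=True); return im
def load(f): return np.load('pics/'+f+'.npy',allow_pickle=True).item()['im']
def proj(im,P):
    P=np.atleast_2d(P); c=(im['view']@np.c_[P,np.ones(len(P))].T).T
    s=np.c_[c[:,0],-c[:,1]]/-c[:,2:3]; s=s*(1+im['k1']*(s**2).sum(1,keepdims=True))
    return s*[im['fx'],im['fy']]+[im['cx'],im['cy']]
def ray(im,uv):
    d=(np.array(uv,float)-[im['cx'],im['cy']])/[im['fx'],im['fy']]; s=d.copy()
    for _ in range(20): s=d/(1+im['k1']*(s**2).sum())
    V=np.linalg.inv(im['view']); return V[:3,3],V[:3,:3]@np.array([s[0],-s[1],-1])
def atz(im,uv,z):
    o,d=ray(im,uv); return o+d*(z-o[2])/d[2]
def tri(a,ua,b,ub):
    o,d=ray(a,ua);p,e=ray(b,ub); t=np.linalg.lstsq(np.c_[d,-e],p-o,rcond=None)[0]
    x,y=o+d*t[0],p+e*t[1]; return (x+y)/2,np.linalg.norm(x-y)
E
python3 - <<'E'
from h import *
for n in('scene','top'):
    im=snap(n,n+'0.png'); print(n,np.linalg.inv(im['view'])[:3,3].round(3),im['fx'],im['k1'])
o=get_obs();print(o['time_s'],o['tool_pos'],o['tcp_rot'].round(3) if hasattr(o['tcp_rot'],'round') else o['tcp_rot'],o['opening'])
E
```

```text
scene [0.991 0.49  1.053] 448.7387463687149 -0.01338036520329701
top [0.293 0.002 1.59 ] 472.7011050824429 -0.07456240709043366
0.1 [0.12189083 0.5356505  0.23031983] [[-0.975  0.222 -0.   ]
 [ 0.222  0.975 -0.002]
 [-0.    -0.002 -1.   ]] 0.08517769374956283
```

View pics/scene0.png

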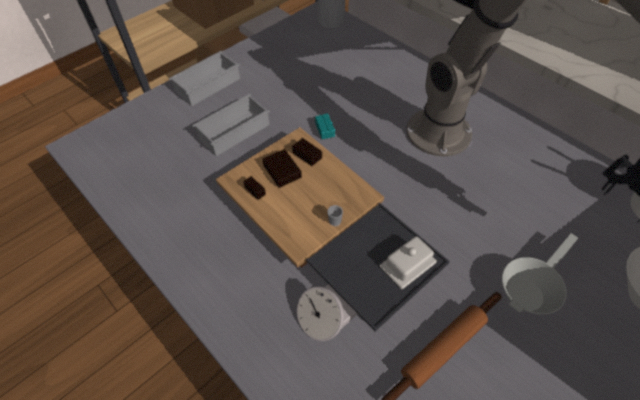

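View pics/top0.png

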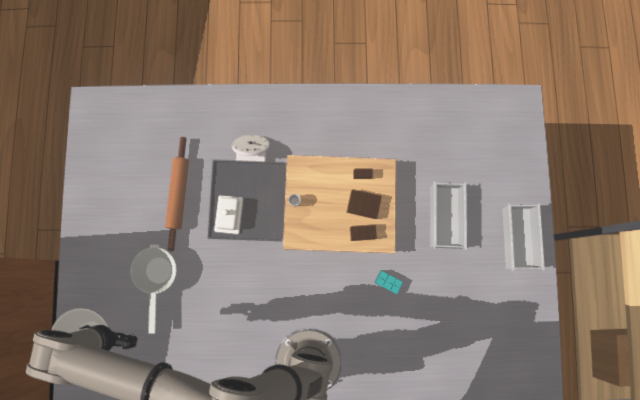

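The scene view (first picture) shows the board around (300,190), the blocks at (255,187), (282,168) and (307,152), the mould at (335,213), the dish at (410,260) and the dial at (320,313). In the top view, the board spans columns 285-397, the blocks are at (363,174), (365,204) and (363,233), and the mould is at (294,200). I'll enlarge both views.

```bash
python3 - <<'E'
import cv2
a=cv2.imread('pics/top0.png')[135:265,200:410]
b=cv2.imread('pics/scene0.png')[120:350,210:450]
cv2.imwrite('pics/c_top.png',cv2.resize(a,None,fx=3.8,fy=3.8,interpolation=cv2.INTER_CUBIC))
cv2.imwrite('pics/c_sc.png',cv2.resize(b,None,fx=2.6,fy=2.6,interpolation=cv2.INTER_CUBIC))
E
```

```text
(no output)
```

View pics/c_top.png

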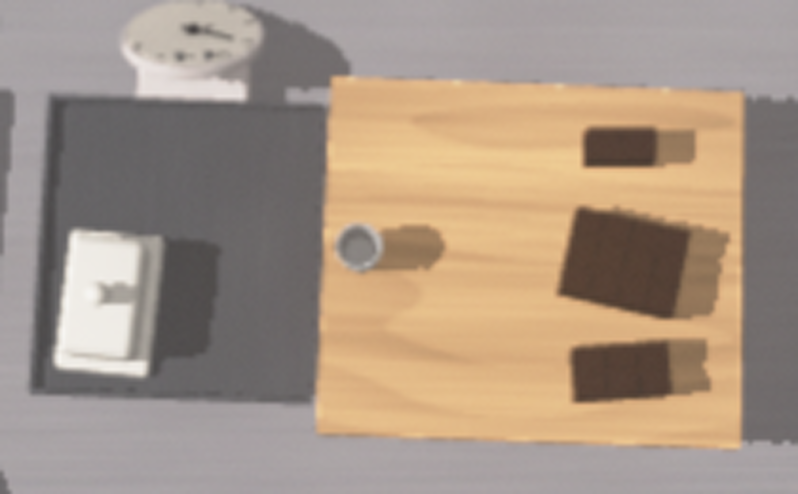

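View pics/c_sc.png

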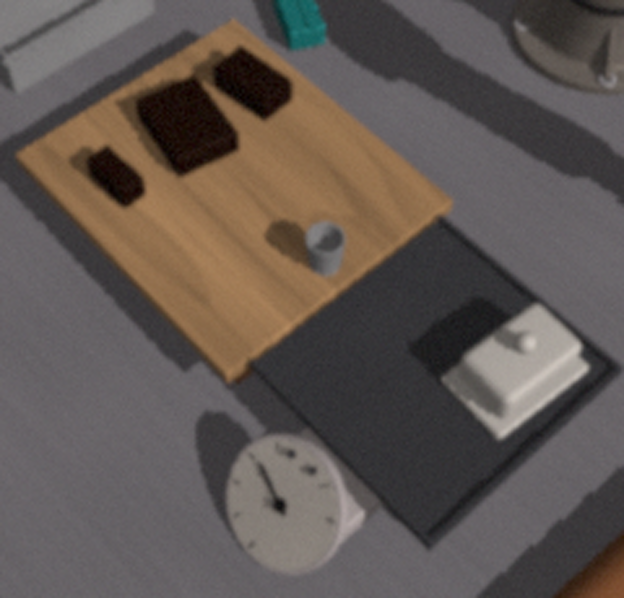

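The enlarged top view shows the board corners at crop (332,77), (743,91), (741,447) and (317,434), with the mould rim at (358,247). In the enlarged scene view, the dial hub is at crop (280,506), the needle tip at (262,460) and the pips at (287,451) and (309,469).

```bash
cat > fit.py <<'E'
from h import *
from scipy.optimize import minimize, least_squares
DIM={'S':(.030,.060),'M':(.046,.080),'L':(.075,.098)}
U=8
def box(p,d,h=.034,z=None):
    x,y,a=p[:3]; z=.07 if len(p)<4 else p[3]
    c,s=np.cos(a),np.sin(a)
    q=np.array([[sx*d[0]/2,sy*d[1]/2] for sx in(-1,1) for sy in(-1,1)])@np.array([[c,s],[-s,c]])+[x,y]
    return np.vstack([np.c_[q,np.full(4,z)],np.c_[q,np.full(4,z+h)]])
def mask(im,off,shape,P):
    h=cv2.convexHull(((proj(im,P)-off+.5)*U*16-8).astype(np.int32))
    m=np.zeros((shape[0]*U,shape[1]*U),np.uint8); cv2.fillConvexPoly(m,h,255,shift=4)
    return cv2.resize(m,shape[::-1],interpolation=cv2.INTER_AREA)/255.
def dark(im,thr):
    p=im['pixels'].astype(float); g=p.sum(2)
    return g,p
def fitblock(ims,p0,d,thr=130,pad=25,free=False):
    parts=[]
    for im in ims:
        uv=proj(im,box(p0,d)); lo=np.floor(uv.min(0)-6).astype(int); hi=np.ceil(uv.max(0)+6).astype(int)
        sub=im['pixels'][lo[1]:hi[1],lo[0]:hi[0]].astype(float).sum(2)
        parts.append((im,lo,sub.shape,(sub<thr).astype(float)))
    def cost(p): return sum(np.abs(mask(im,lo,sh,box(p,d))-s).sum()/s.sum() for im,lo,sh,s in parts)
    n=4 if free else 3
    p0=np.r_[p0[:3],.07][:n]
    sim=np.vstack([p0]+[p0+e for e in np.diag([.008,.008,.12,.01][:n])])
    r=minimize(cost,p0,method='Nelder-Mead',options=dict(initial_simplex=sim,xatol=1e-4,fatol=1e-4))
    return r.x,r.fun
E
python3 - <<'E'
from fit import *
T=load('top0.png');S=load('scene0.png')
ct=lambda x,y:((x+.5)/3.8-.5+200,(y+.5)/3.8-.5+135)
cs=lambda x,y:((x+.5)/2.6-.5+210,(y+.5)/2.6-.5+120)
B=[(332,77),(743,91),(741,447),(317,434)]
bt=[atz(T,ct(*b),.07) for b in B]; print('top corners',np.round(bt,3).tolist())
Bs=[(231,380),(17,153),(234,20),(452,203)] # same order: +x+y? 
bs=[atz(S,cs(*b),.07) for b in Bs]; print('scene corners',np.round(bs,3).tolist())
for a,b in zip(B,Bs): print('tri',tri(T,ct(*a),S,cs(*b)))
print('mould rim',atz(T,ct(358,247),.115), 'tri',tri(T,ct(358,247),S,cs(325,233)))
# blocks
for k,(c,yaw) in {'S':((620,147),0),'L':((625,263),0.2),'M':((621,373),-.05)}.items():
    p=atz(T,ct(*c),.104); 
    x0,y0=[int(round(v)) for v in ct(*c)]; print(k,p.round(3),T['pixels'][y0,x0],)
    for thr in (130,170):
      for z in (False,True):
        print(thr,[ (np.round(a,4).tolist(),round(f,3)) for a,f in [fitblock([T,S],[p[0],p[1],yaw],DIM[k],thr,free=z)]])
    print('T only',fitblock([T],[p[0],p[1],yaw],DIM[k]),'S only',fitblock([S],[p[0],p[1],yaw],DIM[k]))
# dial: hub, plane
for n,q in dict(hubT=(192,30),).items(): pass
print('hub tri',tri(T,ct(193,30),S,cs(280,506)),'tip',tri(T,ct(232,38),S,cs(262,460)))
E
```

```text
top corners [[0.674, 0.066, 0.07], [0.659, -0.292, 0.07], [0.351, -0.28, 0.07], [0.365, 0.079, 0.07]]
scene corners [[0.676, 0.075, 0.07], [0.658, -0.29, 0.07], [0.354, -0.275, 0.07], [0.371, 0.083, 0.07]]
tri (array([0.67465176, 0.06827061, 0.05918046]), np.float64(0.005860818695104522))
tri (array([ 0.65870706, -0.29131194,  0.06957807]), np.float64(0.001946100624995463))
tri (array([ 0.35045416, -0.28022843,  0.06438192]), np.float64(0.0017301109306185358))
tri (array([0.36554446, 0.07907645, 0.06104514]), np.float64(0.0002325302266741098))
mould rim [0.51757046 0.04228359 0.115     ] tri (array([0.51756391, 0.04147936, 0.11869006]), np.float64(0.0017880154333741708))
S [ 0.603 -0.179  0.104] [84 66 56]
130 [([0.6031, -0.1791, 0.0], np.float64(inf))]
130 [([0.6031, -0.1791, 0.0, 0.07], np.float64(inf))]
170 [([0.6031, -0.1791, 0.0], np.float64(inf))]
170 [([0.6031, -0.1791, 0.0, 0.07], np.float64(inf))]
T only (array([ 0.60311058, -0.17907656,  0.        ]), np.float64(inf)) S only (array([ 0.60936773, -0.17986824, -0.09303618]), np.float64(0.4021176470588236))
L [ 0.504 -0.181  0
[... 476 characters left out ...]
18, -0.1753, -0.05, 0.07], np.float64(inf))]
170 [([0.4118, -0.1753, -0.05], np.float64(inf))]
170 [([0.4118, -0.1753, -0.05, 0.07], np.float64(inf))]
T only (array([ 0.41181427, -0.1753051 , -0.05      ]), np.float64(inf)) S only (array([ 0.41757404, -0.17506242, -0.01924109]), np.float64(0.4241295306001189))
hub tri (array([0.72303911, 0.18998777, 0.04705776]), np.float64(0.00098547996721336)) tip (array([0.71000583, 0.15327078, 0.06715868]), np.float64(0.0007287614831402411))fit.py:23: RuntimeWarning: divide by zero encountered in scalar divide
  def cost(p): return sum(np.abs(mask(im,lo,sh,box(p,d))-s).sum()/s.sum() for im,lo,sh,s in parts)
  np.max(np.abs(fsim[0] - fsim[1:])) <= fatol):
```

```bash
sed -i 's/(sub<thr)/(sub<(thr if not isinstance(thr,dict) else thr[im["name"]]))/' fit.py
python3 - <<'E'
from fit import *
T=load('top0.png');S=load('scene0.png')
ct=lambda x,y:((x+.5)/3.8-.5+200,(y+.5)/3.8-.5+135)
cs=lambda x,y:((x+.5)/2.6-.5+210,(y+.5)/2.6-.5+120)
T['name']='T';S['name']='S'
print(T['pixels'][204,355:395].sum(1).tolist()); print(S['pixels'][168,258:310].sum(1).tolist())
# top camera refs: board corners fit
def bc(p,z=.07):
    x,y,a=p; c,s=np.cos(a),np.sin(a); q=np.array([[.155,.18],[.155,-.18],[-.155,-.18],[-.155,.18]])@np.array([[c,s],[-s,c]])+[x,y]; return np.c_[q,np.full(4,z)]
ut=np.array([ct(*b) for b in[(332,77),(743,91),(741,447),(317,434)]]); us=np.array([cs(*b) for b in [(231,372),(17,153),(234,20),(452,203)]])
for nm,res in dict(both=lambda p:np.r_[proj(T,bc(p))-ut,proj(S,bc(p))-us].ravel(),T=lambda p:(proj(T,bc(p))-ut).ravel(),S=lambda p:(proj(S,bc(p))-us).ravel()).items():
    r=least_squares(res,[.51,-.1,-.04]); print('board',nm,r.x.round(4),np.abs(r.fun).max().round(2))
    if nm=='both': bd=r.x
for k,(c,yaw) in {'S':((620,147),0),'L':((625,263),-.25),'M':((621,373),.05)}.items():
    p=atz(T,ct(*c),.104); d=DIM[k]; q=[p[0],p[1],yaw]
    th=dict(T=270,S=150)
    for nm,ims,fr in(('both',[T,S],0),('bothz',[T,S],1),('T',[T],0),('S',[S],0)):
        a,f=fitblock(ims,q,d,th,free=fr); print(k,nm,a.round(4),round(f,3))
# needle
yaw=bd[2]; ex=np.array([np.cos(yaw),np.sin(yaw),0]); ey=np.array([-np.sin(yaw),np.cos(yaw),0]); ez=np.array([0,0,1.])
dn=(ex-ez)/2**.5; n=(ex+ez)/2**.5
pt=lambda h,th,r,hh=0: h+r*(np.cos(th)*dn-np.sin(th)*ey)+hh*n
tip=dict(S=cs(262,460),T=ct(232,38)); hub=dict(S=cs(280,506),T=ct(193,30))
pa=cs(287,451);pb=cs(309,469)
def res(v):
    h=v[:3];th=v[3]; return np.r_[proj(S,pt(h,0,0))[0]-hub['S'],proj(T,pt(h,0,0))[0]-hub['T'],proj(S,pt(h,th,.04))[0]-tip['S'],proj(T,pt(h,th,.04))[0]-tip['T'],
      proj(S,pt(h,2.74,.048))[0]-pa,proj(S,pt(h,3.26,.048))[0]-pb]
r=least_squares(res,[.723,.19,.047,2.1]); print('needle',r.x.round(3),r.fun.round(2))
E
```

```text
[202, 202, 203, 206, 204, 207, 209, 210, 198, 201, 203, 208, 204, 205, 207, 205, 195, 195, 197, 204, 203, 200, 200, 207, 227, 319, 350, 353, 352, 351, 351, 351, 349, 356, 409, 499, 522, 525, 520, 512]
[328, 316, 266, 222, 190, 198, 164, 100, 59, 15, 41, 50, 33, 33, 42, 37, 45, 61, 50, 32, 54, 39, 41, 52, 61, 40, 29, 37, 63, 66, 47, 42, 55, 43, 37, 44, 57, 40, 56, 45, 111, 204, 286, 313, 326, 329, 330, 328, 323, 324, 321, 329]
board both [ 0.5123 -0.1053 -0.0408] 1.73
board T [ 0.5123 -0.1069 -0.0404] 0.34
board S [ 0.5126 -0.1039 -0.0412] 1.4
S both [ 0.608  -0.1812 -0.0168] 0.595
S bothz [ 0.6072 -0.1827 -0.0742  0.0632] 0.56
S T [ 0.6061 -0.182   0.0765] 0.2
S S [ 0.6095 -0.1798 -0.0808] 0.374
L both [ 0.508  -0.1825 -0.2366] 0.492
L bothz [ 0.508  -0.1833 -0.2458  0.0658] 0.478
L T [ 0.5069 -0.1823 -0.2464] 0.129
L S [ 0.5096 -0.1819 -0.2677] 0.357
M both [ 0.4149 -0.178   0.0839] 0.574
M bothz [ 0.4146 -0.1794  0.0491  0.0635] 0.555
M T [ 0.414  -0.1778  0.1232] 0.171
M S [ 0.418  -0.1759  0.0154] 0.392
needle [0.724 0.188 0.052 2.043] [-1.   -1.02  0.2  -0.57 -0.01  0.33 -0.03  0.36  0.9   0.67  0.29  0.03]
```

Emit:
{"api": "send_rows", "payload": {
  "moves": [
    [1,-0.95,-0.55,0,0],
    [1,-0.95,-0.55,0,0],
    [1,-0.95,-0.55,0,0],
    [1,-0.95,-0.55,0,0],
    [1,-0.95,-0.55,0,0],
    [1,-0.95,-0.55,0,0],
    [1,-0.95,-0.55,0,0],
    [1,-0.95,-0.55,0,0],
    [1,-0.95,-0.55,0,0],
    [1,-0.95,-0.55,0,0],
    [1,-0.95,-0.55,0,0],
    [1,-0.95,-0.55,0,0],
    [1,-0.95,-0.55,0,0],
    [1,-0.95,-0.55,0,0],
    [1,-0.95,-0.55,0,0],
    [1,0,0,0,0]
  ]
}}

```text
time_s: 1.43
tool_pos: [0.4889, 0.1919, 0.2311]
tcp_rot: [[-0.972, 0.234, 0.004], [0.234, 0.972, -0.006], [-0.005, -0.005, -1.0]]
force: [-0.2, -1.7, -0.1]
opening: 0.0853
grasp_force: 0.0
```

Emit:
{"api": "send_rows", "payload": {
  "moves": [
    [1,0,0,0,1],
    [1,0,0,0,1],
    [1,0,0,0,1],
    [1,0,0,0,1],
    [1,0,0,0,1],
    [1,0,0,0,1],
    [1,0,0,0,1],
    [1,0,0,0,1],
    [1,0,0,0,1],
    [1,0,0,0,1],
    [1,0,0,0,1],
    [1,0,0,0,1],
    [1,0,0,0,1],
    [1,0,0,0,1],
    [1,0,0,0,1],
    [1,0,0,0,0.2],
    [1,0,0,0,0]
  ]
}}

```text
time_s: 2.85
tool_pos: [0.4835, 0.2003, 0.2309]
tcp_rot: [[0.241, 0.971, -0.001], [0.971, -0.241, -0.0], [-0.001, -0.001, -1.0]]
force: [0.3, 0.3, 0.2]
opening: 0.0857
grasp_force: 0.0
```

Emit:
{"api": "send_rows", "payload": {
  "moves": [
    [1,-0.87,0.255,0,0],
    [1,-0.87,0.255,0,0],
    [1,-0.87,0.255,0,0],
    [1,-0.87,0.255,0,0],
    [1,-0.87,0.255,0,0],
    [1,-0.87,0.255,0,0],
    [1,-0.87,0.255,0,0],
    [1,-0.87,0.255,0,0],
    [1,-0.87,0.255,0,0],
    [1,-0.87,0.255,0,0],
    [1,-0.87,0.255,0,0],
    [1,-0.87,0.255,0,0],
    [1,-0.87,0.255,0,0],
    [1,-0.87,0.255,0,0],
    [1,-0.87,0.255,0,0],
    [1,0,0,0,0],
    [1,0,0,0,0]
  ]
}}

```text
time_s: 4.27
tool_pos: [0.4996, -0.2097, 0.2312]
tcp_rot: [[0.245, 0.97, -0.001], [0.97, -0.245, -0.001], [-0.001, -0.0, -1.0]]
force: [-0.6, 0.1, 0.3]
opening: 0.0854
grasp_force: 0.0
```

```bash
python3 - <<'E'
from h import *
o=get_obs(); im=get_image('wrist')
M=np.eye(4);M[:3,:3]=np.array(o['tcp_rot']);M[:3,3]=o['tool_pos']
im['view']=np.linalg.inv(M@im['hand_eye'])
np.save('pics/w1.png.npy',{'im':im,'o':o},allow_pickle=True)
cv2.imwrite('pics/w1.png',im['pixels'][:,:,::-1]); print(o['tool_pos'],np.linalg.inv(im['view']).round(3))
E
```

```text
[ 0.49961068 -0.20965909  0.23115959] [[ 0.97   0.234  0.069  0.518]
 [-0.244  0.933  0.265 -0.142]
 [-0.002 -0.274  0.962  0.374]
 [ 0.     0.     0.     1.   ]]
```

View pics/w1.png

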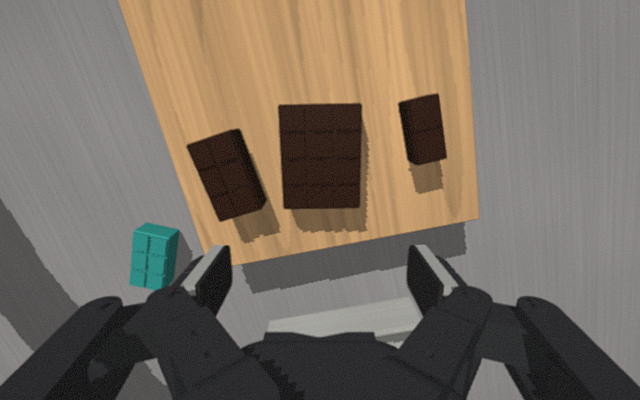

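The wrist view shows L's top face with corners at (361,104), (279,104), (285,207) and (359,208). S is to its right and M to its left.

```bash
python3 - <<'E'
from h import *
W=load('w1.png');T=load('top0.png')
ct=lambda x,y:((x+.5)/3.8-.5+200,(y+.5)/3.8-.5+135)
w=[(361,104),(279,104),(285,207),(359,208)];t=[(577,208),(558,294),(672,318),(692,230)]
P=[]
for a,b in zip(w,t):
    p,e=tri(W,a,T,ct(*b)); q=atz(W,a,.104); P.append(q); print(p.round(4),e.round(4),q.round(4))
P=np.array(P); print('centre',P.mean(0).round(4)); 
f=(P[0]+P[1]-P[2]-P[3])/2; g=(P[0]-P[1]+P[3]-P[2])/2; print(np.linalg.norm(f),np.degrees(np.arctan2(-f[0],f[1])),np.linalg.norm(g),np.degrees(np.arctan2(g[1],g[0])))
E
```

```text
[ 0.5569 -0.1436  0.0774] 0.0027 [ 0.5546 -0.143   0.104 ]
[ 0.4818 -0.1251  0.0807] 0.0023 [ 0.4852 -0.1256  0.104 ]
[ 0.46   -0.2228  0.0827] 0.0013 [ 0.4644 -0.2175  0.104 ]
[ 0.5336 -0.24    0.0917] 0.0001 [ 0.533  -0.2358  0.104 ]
centre [ 0.5093 -0.1805  0.104 ]
0.0947526121960706 -12.923753002100364 0.07121560139933823 -14.5293403889481
```

```bash
python3 - <<'E'
from fit import *
W=load('w1.png');T=load('top0.png');print(W['fx'],W['k1'],W['cx'],W['cy'])
for c in[(479,217),(213,267)]: print(atz(W,c,.07).round(4))
P=np.array([[.6595,-.293,.07],[.3505,-.280,.07]]); print(proj(W,P).round(1))
W['name']='W'; T['name']='T'
print(W['pixels'][150,255:300].sum(1).tolist(),W['pixels'][195:230,320].sum(1).tolist())
for thr in (130,160,):
  th=dict(W=thr,T=270)
  for k,q in dict(L=[.507,-.182,-.246],S=[.606,-.182,0],M=[.414,-.178,.1]).items():
    for nm,ims,fr in(('W',[W],0),('Wz',[W],1),('WT',[W,T],0),('WTz',[W,T],1)):
        a,f=fitblock(ims,q,DIM[k],th,free=fr); print(thr,k,nm,a.round(4),round(f,3))
E
```

```text
295.6067054642769 -0.01549961135298351 319.03287500957737 197.5856527181338
[ 0.6601 -0.2897  0.07  ]
[ 0.3574 -0.2765  0.07  ]
[[478.8 219.8]
 [208.4 270.9]]
[450, 446, 432, 436, 430, 440, 442, 448, 432, 442, 434, 442, 440, 438, 443, 443, 462, 454, 445, 452, 453, 463, 479, 473, 402, 256, 129, 101, 98, 106, 121, 86, 112, 108, 110, 113, 109, 102, 111, 109, 113, 103, 80, 102, 105] [88, 111, 114, 133, 96, 106, 113, 112, 106, 109, 95, 109, 105, 154, 250, 268, 262, 262, 275, 273, 283, 281, 279, 271, 288, 288, 285, 290, 281, 287, 281, 302, 276, 294, 267]
130 L W [ 0.5086 -0.1824 -0.2324] 0.147
130 L Wz [ 0.5084 -0.1824 -0.2304  0.0576] 0.067
130 L WT [ 0.5072 -0.1821 -0.2275] 0.252
130 L WTz [ 0.5084 -0.1826 -0.2319  0.0575] 0.162
130 S W [ 0.6056 -0.1807 -0.004 ] 0.216
130 S Wz [ 0.6145 -0.1824  0.003   0.0468] 0.087
130 S WT [ 0.6063 -0.1805 -0.0207] 0.418
130 S WTz [ 0.6113 -0.1819  0.001   0.0538] 0.306
130 M W [ 0.4184 -0.1773  0.038 ] 0.146
130 M Wz [ 0.4111 -0.1782  0.0704  0.0525] 0.053
130 M WT [ 0.4153 -0.1777  0.0669] 0.344
130 M WTz [ 0.4138 -0.1778  0.0721  0.0578] 0.245
160 L W [ 0.5082 -0.1819 -0.2301] 0.075
160 L Wz [ 0.5085 -0.1821 -0.227   0.0597] 0.014
160 L WT [ 0.5076 -0.1818 -0.2281] 0.181
160 L WTz [ 0.5085 -0.1824 -0.2278  0.0592] 0.111
160 S W [ 0.6059 -0.1803 -0.0111] 0.167
160 S Wz [ 0.6133 -0.1819  0.0022  0.0506] 0.063
160 S WT [ 0.6065 -0.1805  0.0038] 0.37
160 S WTz [ 0.6109 -0.1818 -0.0056  0.0553] 0.273
160 M W [ 0.418  -0.1771  0.0423] 0.113
160 M Wz [ 0.4117 -0.1779  0.0711  0.0543] 0.035
160 M WT [ 0.4154 -0.1774  0.0686] 0.313
160 M WTz [ 0.4137 -0.1777  0.0741  0.0586] 0.222
```

Emit:
{"api": "send_rows", "payload": {
  "moves": [
    [1,0,0.05,0.85,-0.15],
    [1,0,0,0.85,0],
    [1,0,0,0.85,0],
    [1,0,0,0.85,0],
    [1,0,0,0.6,0],
    [1,0,0,0.6,0],
    [1,0,0,0.4,0],
    [1,0,0,0.25,0],
    [1,0,0,0,0]
  ],
  "force": 20
}}

```text
time_s: 5.07
tool_pos: [0.5013, -0.206, 0.0723]
tcp_rot: [[0.225, 0.974, -0.003], [0.974, -0.225, 0.002], [0.001, -0.003, -1.0]]
force: [-0.1, 0.7, -0.3]
opening: 0.0852
grasp_force: 0.0
```

Emit:
{"api": "send_rows", "payload": {
  "moves": [
    [0.7,0,0,0,0],
    [0.7,0,0,0,0],
    [0.7,0,0,0,0],
    [0.7,0,0,0,0],
    [0.7,0,0,0,0],
    [0.7,0,0,0,0]
  ]
}}

```text
time_s: 5.57
tool_pos: [0.5024, -0.2081, 0.0744]
tcp_rot: [[0.227, 0.974, 0.001], [0.974, -0.227, -0.0], [0.0, 0.001, -1.0]]
force: [1.5, 0.2, -0.0]
opening: 0.0743
grasp_force: 27.1
```

Emit:
{"api": "send_rows", "payload": {
  "moves": [
    [0.7,0.25,0,0,0],
    [0.7,0.5,0,0,0],
    [0.7,0.5,0,0,-0.3],
    [0.7,0.5,0,0,-0.3],
    [0.7,0.5,0,0,-0.3],
    [0.7,0.5,0,0,-0.3],
    [0.7,0.5,0,0,-0.3],
    [0.7,0.25,0,0,-0.3],
    [0.7,0,0,0,0],
    [0.7,0,0,0,0]
  ]
}}

```text
time_s: 6.4
tool_pos: [0.5211, -0.1007, 0.0744]
tcp_rot: [[0.036, 0.999, 0.001], [0.999, -0.036, 0.004], [0.004, 0.001, -1.0]]
force: [0.3, 1.8, 5.6]
opening: 0.0745
grasp_force: 27.7
```

```bash
cat > bf.py <<'E'
from h import *
def bf(p,yaw=-.0405,c=(.5123,-.1065)):
    ex=np.array([np.cos(yaw),np.sin(yaw)]);ey=np.array([-ex[1],ex[0]]); d=np.array(p[:2])-c; return np.array([d@ex,d@ey])
def st():
    o=get_obs();R=np.array(o['tcp_rot']); print(o['time_s'],'board xy',bf(o['tool_pos']).round(4),'z',o['tool_pos'][2],'tool x rel board deg',(np.degrees(np.arctan2(-R[0,0],R[1,0])+.0405)).round(2),'F',np.round(o['force'],1),o['opening'],o['grasp_force'])
st()
E
python3 bf.py
```

```text
6.4 board xy [0.0086 0.0061] z 0.07438974347230895 tool x rel board deg 0.25 F [0.3 1.8 5.6] 0.07451060465341858 27.711744010448456
```

Emit:
{"api": "send_rows", "payload": {
  "moves": [
    [0.7,0,0.25,0,0],
    [0.7,0,0.45,0,0],
    [0.7,0,0.45,0,0],
    [0.7,0,0.45,0,0],
    [0.7,0,0.4,0,0],
    [0.7,0,0.2,0,0],
    [0.7,0,0,0,0],
    [0.7,0.3,0,0,0],
    [0.7,0.5,0,0,0],
    [0.7,0.5,0,0,0],
    [0.7,0.5,0,0,0],
    [0.7,0.5,0,0,0],
    [0.7,0.25,0,0,0],
    [0.7,0,0,0,0],
    [0.7,0,0,0,0]
  ]
}}

```text
time_s: 7.65
tool_pos: [0.5893, -0.0271, 0.0744]
tcp_rot: [[0.037, 0.999, 0.001], [0.999, -0.037, 0.003], [0.003, 0.0, -1.0]]
force: [1.0, 0.2, 6.0]
opening: 0.0744
grasp_force: 27.8
```

```bash
python3 -c "
from bf import *
import fit
T=snap('top','top1.png');S=snap('scene','sc1.png')
a=cv2.imread('pics/top1.png')[135:265,200:410]
cv2.imwrite('pics/c_top1.png',cv2.resize(a,None,fx=3.8,fy=3.8,interpolation=cv2.INTER_CUBIC))"
```

```text
7.65 board xy [0.0737 0.0824] z 0.07435895245317169 tool x rel board deg 0.22 F [1.  0.2 6. ] 0.07436719716495582 27.81276762485504
```

View pics/c_top1.png

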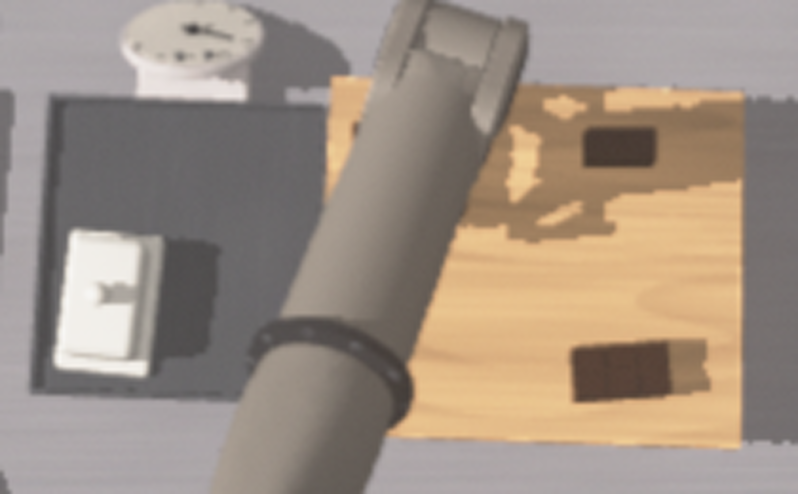

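Seen from above, the arm hides L. S at (620,147), M at (621,373) and the dish haven't moved. I'll let go of L, back off, and push it from behind with the fingertips spread.

Emit:
{"api": "send_rows", "payload": {
  "moves": [
    [1,0,0,0,0],
    [1,0,0,0,0],
    [1,0,0,0,0],
    [1,-0.4,0,0,0],
    [1,-0.5,0,0,0],
    [1,-0.5,0,0,0],
    [1,-0.4,0,0,0],
    [0.55,0,0,0,0],
    [0.55,0,0,0,0],
    [0.55,0,0,0,0],
    [0.55,0,0,0,0],
    [0.55,0,0,0,0]
  ]
}}

```text
time_s: 8.75
tool_pos: [0.587, -0.0833, 0.0736]
tcp_rot: [[0.038, 0.999, -0.0], [0.999, -0.038, 0.001], [0.001, -0.0, -1.0]]
force: [-0.9, -0.1, -0.7]
opening: 0.047
grasp_force: 0.0
```

Emit:
{"api": "send_rows", "payload": {
  "moves": [
    [0.55,0.3,0,0,0],
    [0.55,0.3,0,0,0],
    [0.55,0.3,0,0,0],
    [0.55,0.3,0,0,0],
    [0.55,0.3,0,0,0],
    [0.55,0.3,0,0,0],
    [0.55,0.3,0,0,0],
    [0.55,0.3,0,0,0],
    [0.55,0,0,0,0]
  ]
}}

```text
time_s: 9.5
tool_pos: [0.59, -0.0091, 0.0737]
tcp_rot: [[0.037, 0.999, -0.0], [0.999, -0.037, 0.002], [0.002, -0.0, -1.0]]
force: [-0.5, -0.5, -0.3]
opening: 0.0472
grasp_force: 0.0
```

```bash
python3 bf.py
```

```text
9.5 board xy [0.0737 0.1005] z 0.07366555303499879 tool x rel board deg 0.22 F [-0.5 -0.5 -0.3] 0.04724977560015827 0.0
```

Emit:
{"api": "send_rows", "payload": {
  "moves": [
    [0.55,0.2,0,0,0],
    [0.55,0.2,0,0,0],
    [0.55,0.2,0,0,0],
    [0.55,0.2,0,0,0],
    [0.55,0.2,0,0,0],
    [0.55,0.2,0,0,0],
    [0.55,0.2,0,0,0],
    [0.55,0.2,0,0,0],
    [0.55,0.2,0,0,0],
    [0.55,0.2,0,0,0],
    [0.55,0.2,0,0,0],
    [0.55,0.2,0,0,0],
    [0.55,0.2,0,0,0],
    [0.55,0.2,0,0,0],
    [0.55,0.2,0,0,0],
    [0.55,0,0,0,0]
  ]
}}

```text
time_s: 10.83
tool_pos: [0.5934, 0.0798, 0.0737]
tcp_rot: [[0.038, 0.999, -0.0], [0.999, -0.038, 0.002], [0.002, -0.0, -1.0]]
force: [1.4, 1.2, 0.3]
opening: 0.047
grasp_force: 0.0
```

```bash
python3 -c "
from bf import *
S=snap('scene','sc2.png')
b=cv2.imread('pics/sc2.png')[120:350,210:450]
cv2.imwrite('pics/c_sc2.png',cv2.resize(b,None,fx=2.6,fy=2.6,interpolation=cv2.INTER_CUBIC))"
```

```text
10.8333 board xy [0.0735 0.1894] z 0.07365218150904332 tool x rel board deg 0.15 F [1.4 1.2 0.3] 0.04696528982172851 0.0
```

View pics/c_sc2.png

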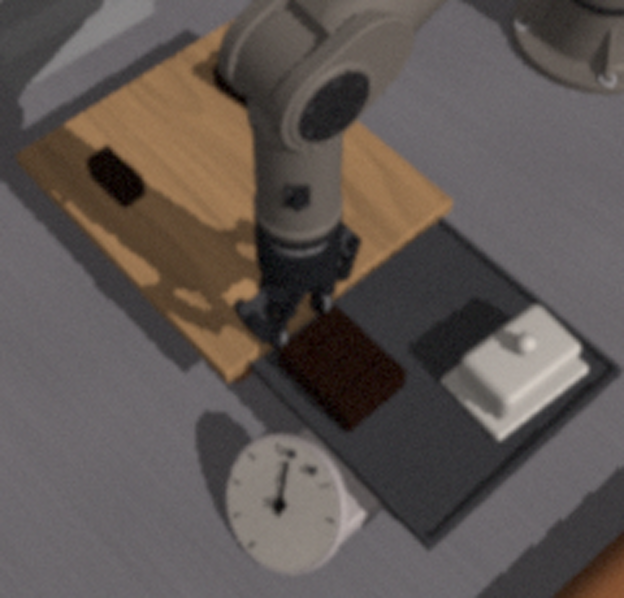

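L lies on the pan just past the board edge. The needle tip, near crop (288,458), is close to the first pip. I'll push a little further for clearance, back off, and take a close look at the dial.

Emit:
{"api": "send_rows", "payload": {
  "moves": [
    [0.55,0.2,0,0,0],
    [0.55,0.2,0,0,0],
    [0.55,0,0,0,0],
    [0.55,-0.3,0,0,0],
    [0.55,-0.5,0,0,0],
    [0.55,-0.3,0,-0.5,0],
    [0.55,0,0,-0.8,0],
    [0.55,0,0,-0.8,0],
    [0.55,0,0,-0.8,0],
    [0.55,0,0,-0.8,0],
    [0.55,0,0,-0.8,0],
    [0.55,0,0,-0.5,0],
    [0.55,0,0,0,0],
    [0.55,0,0,0,0],
    [0.55,0,0,0,0],
    [0.55,0,0,0,0]
  ]
}}

```text
time_s: 12.22
tool_pos: [0.5915, 0.0561, 0.2221]
tcp_rot: [[0.041, 0.999, -0.003], [0.999, -0.041, -0.0], [-0.0, -0.003, -1.0]]
force: [-0.2, -0.6, -0.1]
opening: 0.0471
grasp_force: 0.0
```

```bash
python3 - <<'E'
from bf import *
o=get_obs(); im=get_image('wrist')
M=np.eye(4);M[:3,:3]=np.array(o['tcp_rot']);M[:3,3]=o['tool_pos']
im['view']=np.linalg.inv(M@im['hand_eye'])
np.save('pics/w2.png.npy',{'im':im,'o':o},allow_pickle=True)
S=snap('scene','sc3.png')
hub=[.724,.188,.052]; print(proj(im,hub),proj(S,hub))
w=im['pixels'][:,:,::-1]; u,v=proj(im,hub)[0]
b=cv2.resize(np.ascontiguousarray(S['pixels'][290:345,290:355,::-1]),None,fx=6,fy=6,interpolation=cv2.INTER_CUBIC)
a=cv2.resize(np.ascontiguousarray(w),(400,250),interpolation=cv2.INTER_AREA)
print(b.shape)
c=np.zeros((600,800,3),np.uint8); c[:330,:390]=b; c[:250,400:800]=a
u,v=int(u),int(v)
if 0<u<640 and 0<v<400:
    x0=max(0,min(u-65,510));y0=max(0,min(v-55,290)); z=cv2.resize(np.ascontiguousarray(w[y0:y0+110,x0:x0+130]),None,fx=3,fy=3,interpolation=cv2.INTER_CUBIC); c[260:260+z.shape[0]-0 if False else 590,400:790]=z; print('crop',x0,y0)
cv2.imwrite('pics/look3.png',c)
E
```

```text
12.2167 board xy [0.0725 0.1657] z 0.22212935566253722 tool x rel board deg -0.01 F [-0.2 -0.6 -0.1] 0.047067834897710395 0.0
[[451.27808669  41.47208429]] [[316.26429873 313.1509048 ]]
(330, 390, 3)
crop 386 0
```

View pics/look3.png

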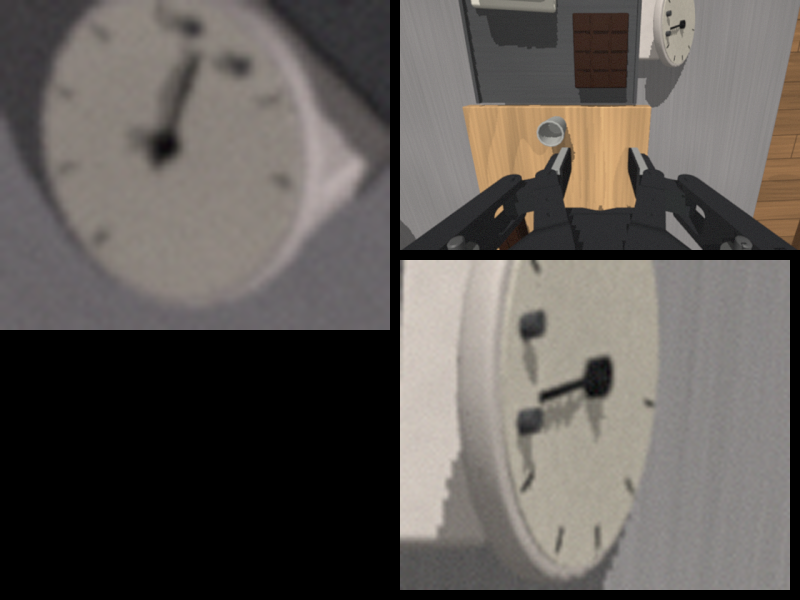

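The dial close-up shows the needle between the pips but nearer the lower-angle one. In the scene crop the hub is at (163,147), the tip at (198,57) and the pips at (190,27) and (237,66). In the wrist crop the hub is at (598,376), the tip at (541,399) and the pips at (530,421) and (532,325). Next I'll compute the angle.

```bash
cat > needle.py <<'E'
from bf import *
from scipy.optimize import least_squares
yaw=-.0405; ex=np.array([np.cos(yaw),np.sin(yaw),0]); ey=np.array([-ex[1],ex[0],0]); ez=np.array([0,0,1.])
dn=(ex-ez)/2**.5; n=(ex+ez)/2**.5
def ang(im,hub,tip,h=np.array([.724,.188,.052])):
    P=[]
    for u in(hub,tip):
        o,d=ray(im,u); P.append(o+d*((h-o)@n)/(d@n))
    v=P[1]-P[0]; return np.arctan2(-v@ey,v@dn)%(2*np.pi), np.linalg.norm(v), P[0]
E
python3 - <<'E'
from needle import *
S=load('sc3.png');W=load('w2.png');S0=load('scene0.png');T=load('top0.png')
cS=lambda x,y:((x+.5)/6-.5+290,(y+.5)/6-.5+290)
cW=lambda x,y:((x-400+.5)/3-.5+386,(y-260+.5)/3-.5)
print('S',ang(S,cS(163,147),cS(198,57)),'W',ang(W,cW(598,376),cW(541,399)))
for nm,im,h,q in(('S',S,cS(163,147),(cS(190,27),cS(237,66))),('W',W,cW(598,376),(cW(530,421),cW(532,325)))):
    for p in q: print('pip',nm,ang(im,h,p)[:2])
cs=lambda x,y:((x+.5)/2.6-.5+210,(y+.5)/2.6-.5+120);ct=lambda x,y:((x+.5)/3.8-.5+200,(y+.5)/3.8-.5+135)
print('start',ang(S0,cs(280,506),cs(262,460))[:2],ang(T,ct(193,30),ct(232,38))[:2])
h,e=tri(W,cW(598,376),S,cS(163,147));print('hub',h,e)
print('S',ang(S,cS(163,147),cS(198,57),h)[:2],'W',ang(W,cW(598,376),cW(541,399),h)[:2])
st()
E
```

```text
12.3167 board xy [0.0727 0.1657] z 0.22235002089620567 tool x rel board deg -0.0 F [-0.2  0.8  0.1] 0.047074730573619696 0.0
S (np.float64(2.88930642278791), np.float64(0.03970108847174926), array([0.72461537, 0.19028066, 0.05147747])) W (np.float64(2.829379906412267), np.float64(0.03996810453428468), array([0.72421126, 0.19076104, 0.0519007 ]))
pip S (np.float64(2.728457102126052), np.float64(0.04908718663018819))
pip S (np.float64(3.244915232091327), np.float64(0.04824729985294479))
pip W (np.float64(2.732261171663103), np.float64(0.04765956752987915))
pip W (np.float64(3.2546913973176976), np.float64(0.04787019485809105))
start (np.float64(2.0131348987589277), np.float64(0.04372402988924964)) (np.float64(1.8938917043497963), np.float64(0.03760175673647435))
hub [0.72449459 0.1905794  0.05166466] 0.0005910901807061027
S (np.float64(2.8893064227879095), np.float64(0.03969936834697009)) W (np.float64(2.829379906412267), np.float64(0.03995649379246496))
12.3167 board xy [0.0727 0.1657] z 0.22235002089620567 tool x rel board deg -0.0 F [-0.2  0.8  0.1] 0.047074730573619696 0.0
```

Emit:
{"api": "send_rows", "payload": {
  "moves": [
    [0.55,0.48,0.45,0.13,0],
    [0.55,0.48,0.45,0.13,0],
    [0.55,0.48,0.45,0.13,0],
    [0.55,0.48,0.45,0.13,0],
    [0.55,0.48,0.45,0.13,0],
    [0.55,0.48,0.45,0.13,0],
    [0.55,0.48,0.45,0.13,0],
    [0.55,0.48,0.45,0.13,0],
    [0.55,0,0,0,0],
    [0.55,0,0,0,0],
    [0.55,0,0,0,0]
  ]
}}

```text
time_s: 13.23
tool_pos: [0.7046, 0.1657, 0.1919]
tcp_rot: [[0.041, 0.999, -0.001], [0.999, -0.041, -0.002], [-0.002, -0.001, -1.0]]
force: [0.2, 0.6, 0.3]
opening: 0.0471
grasp_force: 0.0
```

```bash
python3 - <<'E'
from needle import *
o=get_obs(); im=get_image('wrist')
M=np.eye(4);M[:3,:3]=np.array(o['tcp_rot']);M[:3,3]=o['tool_pos']
im['view']=np.linalg.inv(M@im['hand_eye'])
np.save('pics/w3.png.npy',{'im':im,'o':o},allow_pickle=True)
u,v=proj(im,[.7245,.1905,.0517])[0].astype(int); print(u,v)
x0=max(0,min(u-75,490));y0=max(0,min(v-75,250)); print(x0,y0)
cv2.imwrite('pics/d3.png',cv2.resize(np.ascontiguousarray(im['pixels'][y0:y0+150,x0:x0+150,::-1]),None,fx=4,fy=4,interpolation=cv2.INTER_CUBIC))
E
```

```text
13.2333 board xy [0.1811 0.2798] z 0.19193254803422488 tool x rel board deg -0.05 F [0.2 0.6 0.3] 0.047107886809069875 0.0
338 161
263 86
```

View pics/d3.png

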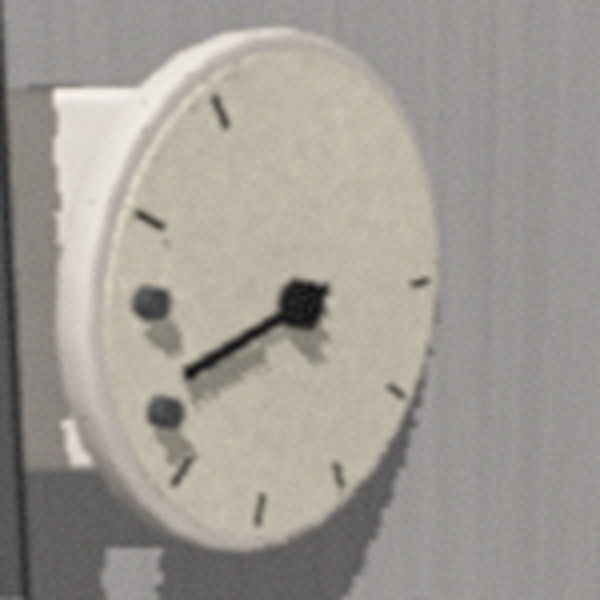

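The near-frontal dial close-up shows the hub at crop (300,306), the tip at (187,375), the tail at (328,289), and the pips at (152,302) and (166,411).

```bash
python3 - <<'E'
from needle import *
W=load('w3.png'); c=lambda x,y:((x+.5)/4-.5+263,(y+.5)/4-.5+86)
print(ang(W,c(300,306),c(187,375)),ang(W,c(328,289),c(187,375))[:2])
h=np.array([.7245,.1905,.0517])
for p in((166,411),(152,302)):
    print(ang(W,c(300,306),c(*p))[:2])
    # pip seen on plane offset: hub axis point vs pip top, at different heights (offset e)
# mm per crop px sensitivity
print(ang(W,c(300,306),c(187,376))[0],ang(W,c(300,307),c(187,375))[0])
E
```

```text
13.2833 board xy [0.1813 0.2794] z 0.19261063125783487 tool x rel board deg -0.09 F [ 0.1 -0.4  0.5] 0.04757683969972144 0.0
(np.float64(2.8503093628248344), np.float64(0.038866580886072546), array([0.72386949, 0.18977183, 0.05220214])) (np.float64(2.8507506446391946), np.float64(0.04953706822863053))
(np.float64(2.7455018427331304), np.float64(0.04727375856148165))
(np.float64(3.271656674928033), np.float64(0.04754094996448138))
2.8447756956844867 2.8563345708635652
```

L alone reads about 2.84 rad, which is barely inside the band. Adding S (about 0.235 rad) should bring it to about 3.08, so I'll slide S on to the -x side of the mould.

Emit:
{"api": "send_rows", "payload": {
  "moves": [
    [0.7,-0.94,-0.21,0,0],
    [0.7,-0.94,-0.21,0,0],
    [0.7,-0.94,-0.21,0,0],
    [0.7,-0.94,-0.21,0,0],
    [0.7,-0.94,-0.21,0,0],
    [0.7,-0.94,-0.21,0,0],
    [0.7,-0.94,-0.21,0,0],
    [0.7,-0.94,-0.21,0,0],
    [0.7,-0.94,-0.21,0,0],
    [0.7,-0.94,-0.21,0,0],
    [0.7,-0.94,-0.21,0,0],
    [0.7,-0.94,-0.21,0,0],
    [0.7,-0.94,-0.21,0,0],
    [0.7,0,0,0,-0.35],
    [0.7,0,0,0,0],
    [0.7,0,0,0,0]
  ]
}}

```text
time_s: 14.62
tool_pos: [0.6078, -0.1964, 0.1933]
tcp_rot: [[0.006, 1.0, 0.001], [1.0, -0.006, 0.001], [0.001, 0.001, -1.0]]
force: [0.6, 0.1, 0.1]
opening: 0.0599
grasp_force: 0.0
```

```bash
python3 bf.py
```

```text
14.6167 board xy [ 0.0991 -0.086 ] z 0.1932831632392181 tool x rel board deg 1.97 F [0.6 0.1 0.1] 0.059871969465218965 0.0
```

Emit:
{"api": "send_rows", "payload": {
  "moves": [
    [0.7,0,0,0.7,0],
    [0.7,0,0,0.8,0],
    [0.7,0,0,0.8,0],
    [0.7,0,0,0.7,0],
    [0.7,0,0,0.5,0],
    [0.7,0,0,0.4,0],
    [0.7,0,0,0,0],
    [0.2,0,0,0,0],
    [0.2,0,0,0,0],
    [0.2,0,0,0,0],
    [0.2,0,0,0,0],
    [0.2,0,0,0,0],
    [0.2,0,0,0,0],
    [0.2,0,0,0,0]
  ],
  "force": 20
}}

```text
time_s: 15.78
tool_pos: [0.6096, -0.1966, 0.0773]
tcp_rot: [[0.004, 1.0, 0.003], [1.0, -0.004, -0.001], [-0.001, 0.003, -1.0]]
force: [-0.5, 1.0, 6.3]
opening: 0.0297
grasp_force: 21.8
```

```bash
python3 bf.py
```

```text
15.7833 board xy [ 0.1008 -0.0861] z 0.07728612301840912 tool x rel board deg 2.11 F [-0.5  1.   6.3] 0.029719449810695863 21.776078939437866
```

Emit:
{"api": "send_rows", "payload": {
  "moves": [
    [0.2,0.25,0,0,0],
    [0.2,0.5,0,0,0.35],
    [0.2,0.5,0,0,0],
    [0.2,0.5,0,0,0],
    [0.2,0.5,0,0,0],
    [0.2,0.4,0,0,0],
    [0.2,0.2,-0.25,0,0],
    [0.2,0,-0.5,0,0],
    [0.2,0,-0.6,0,0],
    [0.2,0,-0.6,0,0],
    [0.2,0,-0.6,0,0],
    [0.2,0,-0.6,0,0],
    [0.2,0,-0.6,0,0],
    [0.2,0,-0.6,0,0],
    [0.2,0,-0.6,0,0],
    [0.2,0,-0.5,0,0],
    [0.2,0,-0.25,0,0],
    [0.2,0,0,0,0],
    [0.2,0,0,0,0]
  ]
}}

```text
time_s: 17.37
tool_pos: [0.4406, -0.1035, 0.0771]
tcp_rot: [[0.04, 0.999, 0.002], [0.999, -0.04, 0.001], [0.001, 0.002, -1.0]]
force: [-3.0, 2.1, 12.2]
opening: 0.0299
grasp_force: 20.4
```

```bash
python3 bf.py
```

```text
17.3667 board xy [-0.0717  0.0001] z 0.07710778006591756 tool x rel board deg 0.01 F [-3.   2.1 12.2] 0.02991013270805803 20.419338941574097
```

Emit:
{"api": "send_rows", "payload": {
  "moves": [
    [0.2,0.25,0,0,0],
    [0.2,0.5,0,0,0],
    [0.2,0.5,0,0,0],
    [0.2,0.5,0,0,0],
    [0.2,0.5,0,0,0],
    [0.2,0.5,0,0,0],
    [0.2,0.5,0,0,0],
    [0.2,0.35,0,0,0],
    [0.2,0,0,0,0],
    [0.55,0,0,0,0],
    [0.55,0,0,0,0],
    [0.55,0,0,0,0],
    [0.55,-0.4,0,0,0],
    [0.55,-0.5,0,0,0],
    [0.55,-0.5,0,0,0],
    [0.15,0,0,0,0],
    [0.15,0,0,0,0],
    [0.15,0,0,0,0],
    [0.15,0,0,0,0],
    [0.15,0,0,0,0]
  ]
}}

```text
time_s: 19.03
tool_pos: [0.4428, -0.0367, 0.0754]
tcp_rot: [[0.039, 0.999, -0.0], [0.999, -0.039, 0.001], [0.001, -0.0, -1.0]]
force: [0.2, 0.0, 1.3]
opening: 0.013
grasp_force: 0.0
```

```bash
python3 bf.py
```

```text
19.0333 board xy [-0.0722  0.0669] z 0.07544861917903092 tool x rel board deg 0.1 F [0.2 0.  1.3] 0.012977693647402467 0.0
```

Emit:
{"api": "send_rows", "payload": {
  "moves": [
    [0.15,0.25,0,0,0],
    [0.15,0.25,0,0,0],
    [0.15,0.25,0,0,0],
    [0.15,0.25,0,0,0],
    [0.15,0.25,0,0,0],
    [0.15,0.25,0,0,0],
    [0.15,0.25,0,0,0],
    [0.15,0.25,0,0,0],
    [0.15,0.2,0,0,0],
    [0.15,0.2,0,0,0],
    [0.15,0.2,0,0,0],
    [0.15,0.2,0,0,0],
    [0.15,0.2,0,0,0],
    [0.15,0.2,0,0,0],
    [0.15,0.2,0,0,0],
    [0.15,0.2,0,0,0],
    [0.15,0.2,0,0,0],
    [0.15,0.2,0,0,0],
    [0.15,0.2,0,0,0],
    [0.15,0,0,0,0]
  ]
}}

```text
time_s: 20.7
tool_pos: [0.448, 0.0899, 0.0756]
tcp_rot: [[0.038, 0.999, 0.0], [0.999, -0.038, 0.001], [0.001, 0.0, -1.0]]
force: [-0.5, -0.6, -0.8]
opening: 0.0132
grasp_force: 0.0
```

Emit:
{"api": "send_rows", "payload": {
  "moves": [
    [0.15,0.15,0,0,0],
    [0.15,0,0,0,0],
    [0.15,-0.3,0,0,0],
    [0.15,-0.5,0,0,0],
    [0.15,-0.3,0,-0.5,0],
    [0.15,0,0,-0.8,0],
    [0.15,0,0,-0.8,0],
    [0.15,0,0,-0.8,0],
    [0.15,0,0,-0.8,0],
    [0.15,0,0,-0.8,0],
    [0.15,-0.5,0,-0.5,0],
    [0.15,-0.8,0,0,0],
    [0.15,-0.8,0,0,0],
    [0.15,-0.8,0,0,0],
    [0.15,-0.8,0,0,0],
    [0.15,0,0,0,0]
  ]
}}

```text
time_s: 22.03
tool_pos: [0.4412, -0.0587, 0.226]
tcp_rot: [[0.051, 0.999, 0.001], [0.999, -0.051, -0.003], [-0.003, 0.001, -1.0]]
force: [-0.6, -1.3, 0.9]
opening: 0.013
grasp_force: 0.0
```

```bash
python3 - <<'E'
from needle import *
S=snap('scene','sc4.png'); T=snap('top','top4.png')
o=get_obs(); im=get_image('wrist')
a=cv2.resize(np.ascontiguousarray(S['pixels'][190:350,260:450,::-1]),None,fx=3,fy=3,interpolation=cv2.INTER_CUBIC)
c=np.zeros((600,800,3),np.uint8); c[:480,:570]=a
b=cv2.resize(np.ascontiguousarray(T['pixels'][155:255,205:295,::-1]),None,fx=2.5,fy=2.5,interpolation=cv2.INTER_CUBIC); c[:250,572:797]=b
w=cv2.resize(np.ascontiguousarray(im['pixels'][:,:,::-1]),(225,140),interpolation=cv2.INTER_AREA); c[260:400,572:797]=w
cv2.imwrite('pics/look4.png',c)
E
```

```text
22.0333 board xy [-0.073   0.0449] z 0.22603385392395944 tool x rel board deg -0.61 F [-0.6 -1.3  0.9] 0.01299362661104731 0.0
```

View pics/look4.png

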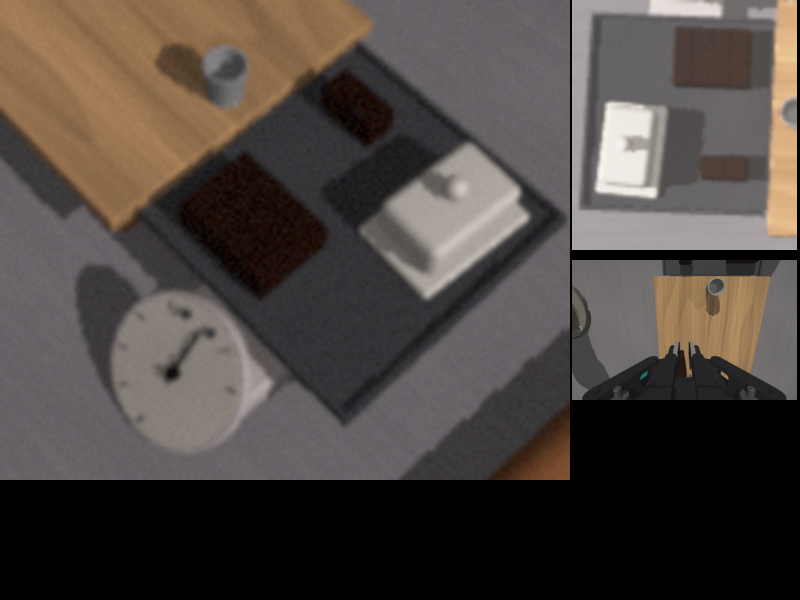

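Both blocks lie flat on the pan, clear of the board edge, and the dish and mould haven't moved. In the scene crop the needle runs from the hub at (172,373) to the tip at about (198,333), between the pips at (186,313) and (210,331).

```bash
python3 - <<'E'
from needle import *
S=load('sc4.png'); c=lambda x,y:((x+.5)/3-.5+260,(y+.5)/3-.5+190)
for t in((197,332),(200,331),(186,313),(210,331)): print(t,ang(S,c(172,373),c(*t))[:2])
# wrist-free objective estimate: darkest-ray score along angle
h=ang(S,c(172,373),c(197,332))[2]; g=cv2.cvtColor(S['pixels'],cv2.COLOR_RGB2GRAY).astype(np.float32)
def prof(G,im):
  out=[]
  for th in np.arange(2.6,3.5,.02):
    P=np.array([h+r*(np.cos(th)*dn-np.sin(th)*ey) for r in np.linspace(.014,.036,23)]); uv=proj(im,P).astype(np.float32)
    out.append(cv2.remap(G,uv[:,0].reshape(1,-1),uv[:,1].reshape(1,-1),cv2.INTER_LINEAR).mean())
  return np.array(out)
a=prof(g,S); S3=load('sc3.png'); b=prof(cv2.cvtColor(S3['pixels'],cv2.COLOR_RGB2GRAY).astype(np.float32),S3)
th=np.arange(2.6,3.5,.02); print('now',th[a.argmin()],'before',th[b.argmin()],a.round().astype(int).tolist())
E
```

```text
22.1833 board xy [-0.0724  0.0518] z 0.22551747942425648 tool x rel board deg -0.1 F [-0.5 -0.1 -0.1] 0.012400168943856493 0.0
(197, 332) (np.float64(3.066153712494172), np.float64(0.04087045613780877))
(200, 331) (np.float64(3.104798991303209), np.float64(0.04326716974614663))
(186, 313) (np.float64(2.7371679855614683), np.float64(0.049225003781538795))
(210, 331) (np.float64(3.2405001463673653), np.float64(0.0497226510228655))
now 3.0600000000000005 before 2.8200000000000003 [124, 123, 123, 122, 121, 120, 119, 117, 115, 112, 110, 107, 104, 100, 97, 93, 90, 86, 83, 80, 76, 73, 71, 70, 70, 73, 77, 82, 89, 95, 100, 106, 110, 114, 117, 119, 121, 122, 123, 124, 125, 126, 126, 127, 127]
```

The needle now rests at about 3.07 rad, up from about 2.83 before S went on, and the robot is clear. I'm handing the job in.

```bash
python3 -c "
from cell import hand_in
print(hand_in())"
```

```text
the job is handed in; nothing more can be done
None
```

I handed the job in with the large and small blocks flat on the pan, the medium block still on the board, and the needle reading about 3.07 rad (band 2.82 to 3.18); both blocks were pinched lightly while sliding across the board, then pushed onto the pan, and no verdict came back.

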